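# Hold a starter box cover down on its seal while the nuts are run on

## Task

Pick up the aluminium cover by its handle and set it over the four studs of the grey starter box so that it lies level on the black rubber seal. Press it down gently until the seal is squeezed to about half the height it stands proud, which takes about 12 N (7 to 18 N will do), and keep that push steady so that I can run the nuts on: finish still holding and pressing the cover, do not let go. Leave the dish of nuts, the grey tape and the pliers where they are.

Things in the scene. Friction and masses are not known exactly. Their poses are not given: they have to be found in the camera images.
- cover: Loose bare aluminium plate 118 x 110 x 5 mm, 0.2 to 0.33 kg, lying flat, handle up, on the closed lid of the dark fuse tin (lid 53 mm above the bench). Origin: centre of its underside; z up, x along its 118 mm side. Four 11 mm through holes at x = +-48, y = +-45 mm. It fits the box also after a half turn, not after a quarter turn.
- cover_grip (a point): Middle of the bar of the cover's black bow handle, 38 mm above the cover's origin; axes as the cover's. The bar is 70 mm long along x, 12 mm wide in y, 10 mm high; 28 mm of free height between bar and plate; a post under each end at x = +-30 mm. Grasp it here across its 12 mm width.
- starter_box: Grey cast box fixed to the bench, open at the top; the contactor in it stays below the rim. Origin: centre of its underside; z up, x along the flange's 118 mm side. Flange top 78 mm up. Four upright steel studs, 6 mm thick, at x = +-48, y = +-45 mm; tips 103 mm up, tapered over the last 5 mm. The cover goes on centred, its x along the box's x.
- box_seat (a point): Centre of the seal's upper face while it is unloaded, 84 mm above the box's origin and fixed to the box; axes as the box's. The cover's origin comes here when it first touches the seal, and about 3 mm lower when pressed.
- seal: Black sponge-rubber ring on the flange, 88 x 82 mm outside, 6 mm wide, inside the studs. Unloaded, its origin is level with the flange top (78 mm over the box's origin) and its face 6 mm higher. It sinks only straight down, like a spring: 4 N per mm, 3 mm under 12 N, metal reached after 6 mm (24 N). The cover's weight alone sinks it about 0.6 mm.
- nut_dish: Small round steel dish, 62 mm across, 14 mm high, with four brass nuts in it; loose bystander. Origin: centre of its underside.
- tape_grey: Roll of grey tape, 62 mm across, 19 mm high, lying flat; loose bystander. Origin: centre of its underside.
- pliers_blue: Pliers with dark handles, 170 x 55 x 14 mm, lying flat on the bench beside the fuse tin; loose bystander. Origin: at their middle, on the bench.

How it is judged:
On the way, in this order (a step that is already met when the one before it is completed fails the run):
1. the cover is lifted clear of the fuse tin (height (world z) of cover above 0.09 m), for 0.1 s.
2. the four studs are in the cover's holes, the cover still above the seal (horizontal distance between cover and starter_box below 0.005 m and angle between the x axis of cover and the x axis of starter_box, either way round below 0.08 rad and z of cover in the frame of starter_box below 0.098 m).
3. the cover presses on the seal with 7 to 18 N for 1.5 s (contact force between cover and seal between 7 and 18 N), for 1.5 s.
At the end, for the whole second after the job is handed in: Through the last second the hand is still on the cover and presses it: 7 to 18 N on the seal, sunk 1.2 to 5 mm, cover on all four studs, within 5 mm and 0.08 rad of the box, level within 2 degrees, at rest; dish, tape and pliers within 30 mm of their places (all of step 3 and z of seal in the frame of starter_box between 0.073 and 0.0768 m and horizontal distance between cover and starter_box below 0.005 m and angle between the x axis of cover and the x axis of starter_box, either way round below 0.08 rad and angle between cover's own z axis and vertical below 0.035 rad and linear speed of cover below 0.01 m/s and contact force between any of the fingers, the arm and cover above 3 N and distance of each of nut_dish, pliers_blue, tape_grey from where it was at the start of the episode below 0.03 m); the arm keeps its last pose, push and grip.
It fails at once if the seal is crushed (over 35 N) (contact force between cover and seal above 35 N).
It fails at once if the cover is hammered on the box's studs or flange (over 45 N) (contact force between cover and starter_box above 45 N).
It also fails if it takes over 51 s, if anything falls off the work surface, if the arm or the gripper's body presses on something with over 40 N, if the wrist force passes 120 N, or if a joint passes its speed limit or range.

## Robot

A 7-joint arm with a two-finger parallel gripper is mounted at the origin on a cart in front of the work surface, level with it; the furniture and walls round the work are solid. World frame = base frame: x ahead of the robot, y to its left, z up, the work surface at z = 0. Lengths are in m, angles in rad, forces in N, time in s.
With the tool pointing down it reaches from about 0.375 to 0.925 m from the base axis. Payload 3.1 kg.
Tool frame: the origin (TCP) lies between the finger pads; the fingertips stand 25 mm ahead of it and the grasp point (between the pads) lies 6 mm ahead of it; z points along the fingers, y is the direction in which the jaws open and shut (so a half turn about z gives the same grasp; the last joint's range is limited). The gripper opens to 85 mm and grips with 20 to 120 N. Pads are 22 mm wide; open, the fingers measure 114 mm over their backs; the gripper's body (76 mm by 85 mm) begins 54 mm behind the grasp point. The pads swing forward as they close: fully open they stand 13 mm farther back than shut.
Start: joints at [1.046, 0.383, 0.044, 1.598, -0.018, 1.161, -0.05], TCP at [0.269, -0.592, 0.256] pointing down, gripper open.
Joint ranges: [-2.61, 2.61], [-0.41, 2.15], [-1.48, 1.57], [0, 2.5], [-1.57, 4.71], [0.05, 1.97], [-2.85, 2.85]. Speed limits (rad/s): [2.79, 2.79, 3.14, 3.14, 3.14, 3.14, 3.14].

## Interface

Orientations are given as a rotation vector (axis times angle).
In Python, from station import r, cams gives the robot as it stands.
- The arm moves only by the tool move_arm, never from a script. Its argument "deltas" is a list that holds one entry, the list of rows, each a list of 7 numbers: the shift along the tool's x, y, z in mm, then the turn, a rotation vector about the tool's x, y, z in rad, then the opening, from -1 (shut) to 1 (fully open). A call has 1 to 12 rows; each row is the pose to reach, as a shift and turn from the pose commanded when the call began, along the tool's axes at that moment; what a row does not reach only later rows make up. A row lasts 1/12 s, in which the tool goes at most 41.7 mm and 7.16 degrees, less where a joint would pass 70% of its speed; a pose out of reach is approached as far as the arm can. A call with a gripper value outside its range is refused whole. The fingers move at their own pace and stop on an object; "grip_force" is the grip in N (left out, the last holds). Time passes only in rows, so rows that repeat a pose let the fingers close. It gives the time, the measured TCP pose, the force and the opening at its end, in the units of the state.
- r.get_obs(): the state, without advancing time (a new reading comes with each control period).
- cams.capture(name): name is "scene" or "top"; returns the picture (384x512x3 uint8, red, green, blue); there is no depth.
- cams.camera_params(name): a dict with "fov_y" (degrees; the focal length in pixels is half the picture's height over the tangent of half this angle, whatever the lens; pixels are square), "cx", "cy" (the principal point, pixels), "origin" and "attitude" of the camera in the world. Camera axes: x right, y up, looking along -z (the intrinsics and any distortion apply to the point x, -y, -z); pixel columns grow to the right and rows downward; lengths in m; the calibration is good to about 2 mm. A picture is of the moment at which its call begins. camera_params takes no time and is no camera call.
- r.close_job(): hands the job in, once; it reports no verdict.
The state is a dict: "time": time; "q": joint angles; "qvel": joint speeds; "joint_efforts": joint torques, N m; "eef_pos": TCP position; "tcp_rot": TCP orientation; "wrist_force": force on the tool from outside, world axes, zero at the start; "ft_torque": the same for the moment, N m; "width": finger opening in m.
Only numpy, scipy, OpenCV 4.12 (cv2) and the standard library are available. Lean on these libraries where they do the work, as an engineer would, in place of code of your own. Each camera call takes 0.05 s, during which the arm holds its last target.

## Working session

There is one attempt and no reset: what is moved stays moved. The work goes in short steps, Python scripts to look and compute and a tool call to move; the robot and the scene stay as the last step left them, time stands still between calls to the robot, and variables do not carry over. Pictures are saved under pics/ and viewed, and the job is handed in when it is done.

Besides the shell and the picture viewer there is one more tool, called by a JSON object that holds its "api" and its "payload", one argument or row to a line. move_arm: Moves the arm, as the interface text tells. Its arguments: {"type":"object","properties":{"deltas":{"type":"array"},"grip_force":{"type":"number"}},"required":["deltas"]}

```bash
ls; mkdir -p pics
python3 - <<'E'
from station import r,cams
import cv2
print(r.get_obs())
for n in ("scene","top"):
    print(n,cams.camera_params(n))
    cv2.imwrite(f"pics/{n}0.png",cams.capture(n)[:,:,::-1])
E
```

```text
pics
{'time': 0.0, 'q': array([ 1.046168  ,  0.38384863,  0.04381252,  1.59959929, -0.01788023,
        1.16116348, -0.04991734]), 'qvel': array([ 1.47220349e-03, -1.56550172e-03, -6.17831289e-04,  1.63468925e-03,
       -8.62658287e-05, -5.36089238e-04,  4.80978759e-04]), 'joint_efforts': array([-3.67846151e-04, -4.33457351e+01,  1.02421850e+00, -2.49510902e+01,
        1.05279707e-02,  1.14473869e-02, -5.19213344e-06]), 'eef_pos': array([ 0.26873148, -0.59088189,  0.25486619]), 'tcp_rot': array([-3.06781764e+00, -6.64984227e-01,  1.10492326e-03]), 'wrist_force': array([-0.52303319,  0.85903098,  1.43238079]), 'ft_torque': array([ 0.01399396, -0.06793781, -0.00300099]), 'width': 0.08513853504729028}
scene {'fov_y': 52.90880201942127, 'cx': 264.3915771483768, 'cy': 186.28392900905504, 'origin': array([0.16984394, 0.60043102, 0.54539432]), 'attitude': array([ 0.30433966, -1.33262642, -2.40993707])}
top {'fov_y': 44.97944679150258, 'cx': 250.2852266798975, 'cy': 195.68460803201808, 'origin': array([ 0.22658306, -0.05468983,  1.24882412]), 'attitude': array([ 0.17559286, -0.16458985, -1.50416918])}
```

View pics/scene0.png

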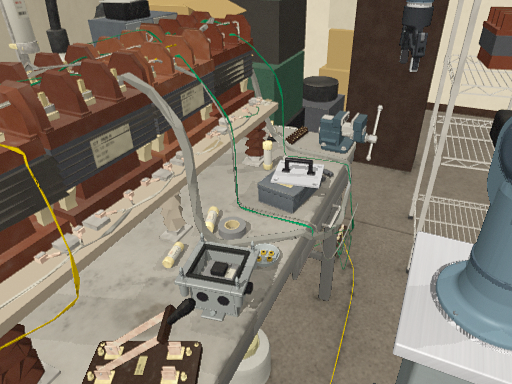

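View pics/top0.png

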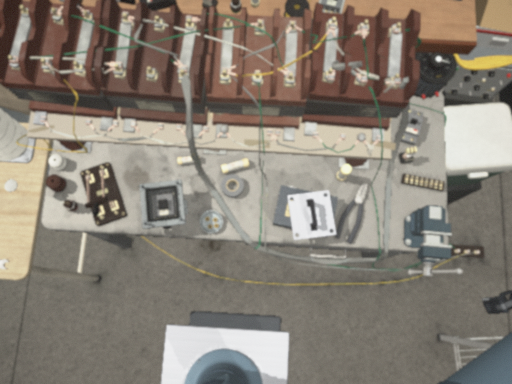

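```bash
cat > h.py <<'E'
import numpy as np, cv2
from scipy.spatial.transform import Rotation as R
from station import r,cams
def P(n):
    p=cams.camera_params(n); f=192/np.tan(np.radians(p['fov_y'])/2)
    return f,p['cx'],p['cy'],np.array(p['origin']),R.from_rotvec(p['attitude']).as_matrix()
def ray(n,u,v):
    f,cx,cy,o,M=P(n); d=M@np.array([(u-cx)/f,-(v-cy)/f,-1]); return o,d/np.linalg.norm(d)
def onz(n,u,v,z):
    o,d=ray(n,u,v); return o+d*(z-o[2])/d[2]
def proj(n,X):
    f,cx,cy,o,M=P(n); c=M.T@(np.asarray(X)-o); return np.array([cx+f*c[0]/-c[2],cy-f*c[1]/-c[2]])
def crop(n,x0,y0,x1,y1,k,out,im=None):
    im=cams.capture(n) if im is None else im
    cv2.imwrite(out,cv2.resize(im[y0:y1,x0:x1,::-1],None,fx=k,fy=k,interpolation=cv2.INTER_CUBIC))
E
python3 - <<'E'
from h import *
a=cv2.imread('pics/scene0.png')[:,:,::-1];b=cv2.imread('pics/top0.png')[:,:,::-1]
crop('scene',150,140,350,320,4,'pics/s1.png',a)
crop('top',130,140,380,260,3,'pics/t1.png',b)
print(cams.camera_params('top').keys())
E
```

```text
dict_keys(['fov_y', 'cx', 'cy', 'origin', 'attitude'])
```

View pics/s1.png

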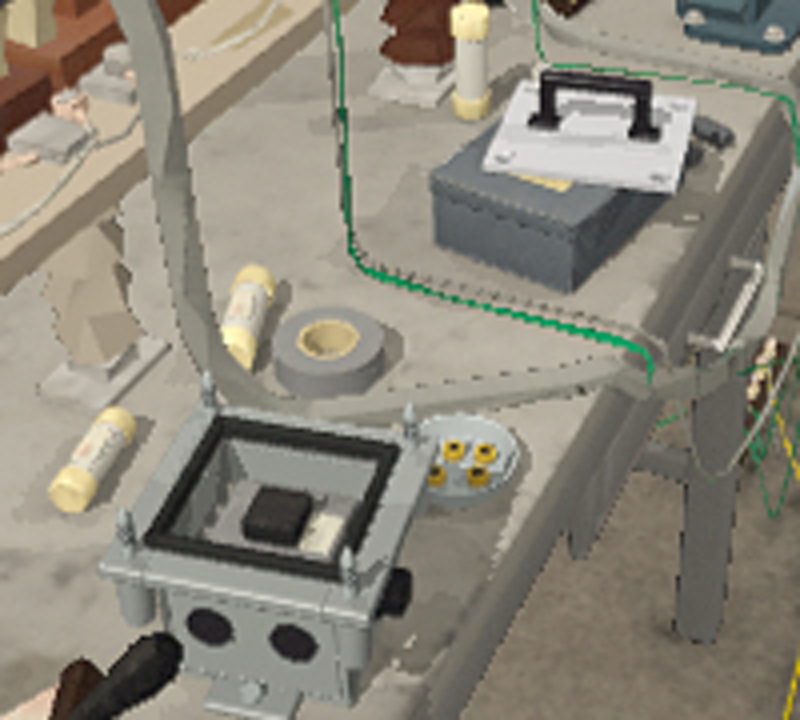

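View pics/t1.png

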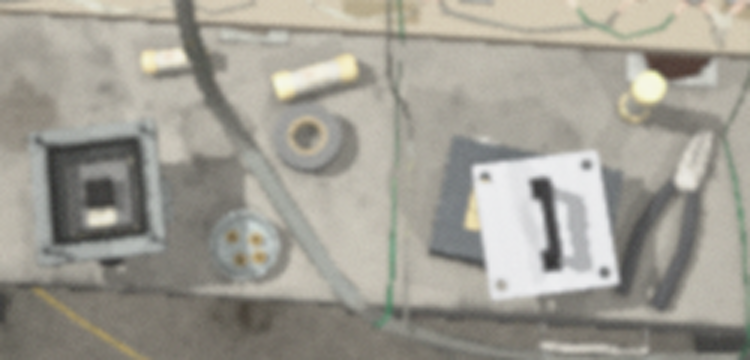

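Run:
```python
from h import *
t=lambda p:(130+p[0]/3-.33,140+p[1]/3-.33)
s=lambda p:(150+p[0]/4-.37,140+p[1]/4-.37)
print('cover holes top');
T=[onz('top',*t(p),.058) for p in [(485,177),(587,165),(605,272),(502,285)]]
print(np.round(T,4),np.mean(T,0),[round(np.linalg.norm(T[i]-T[i-1]),4) for i in range(4)])
print('scene holes'); S=[onz('scene',*s(p),.058) for p in [(505,157),(660,178)]]; print(np.round(S,4))
print('stud tips scene'); S=[onz('scene',*s(p),.103) for p in [(124,510),(207,376),(411,405),(347,548)]]
print(np.round(S,4),np.mean(S,0),[round(np.linalg.norm(S[i]-S[i-1]),4) for i in range(4)])
for z,pts in ((.078,[(32,135),(155,120),(163,253),(42,262)]),):
    T=[onz('top',*t(p),z) for p in pts]
    print(np.round(T,4),np.mean(T,0),[round(np.linalg.norm(T[i]-T[i-1]),4) for i in range(4)])
```

```text
cover holes top
[[ 0.4889 -0.1463  0.058 ]
 [ 0.5051 -0.2352  0.058 ]
 [ 0.4114 -0.253   0.058 ]
 [ 0.3948 -0.1648  0.058 ]] [ 0.45005638 -0.19983126  0.058     ] [np.float64(0.0959), np.float64(0.0903), np.float64(0.0954), np.float64(0.0898)]
scene holes
[[ 0.4886 -0.1492  0.058 ]
 [ 0.3938 -0.164   0.058 ]]
stud tips scene
[[0.4907 0.2389 0.103 ]
 [0.5066 0.152  0.103 ]
 [0.4131 0.1325 0.103 ]
 [0.3979 0.2206 0.103 ]] [0.45207104 0.18602874 0.103     ] [np.float64(0.0947), np.float64(0.0884), np.float64(0.0955), np.float64(0.0894)]
[[0.4982 0.2486 0.078 ]
 [0.5179 0.1435 0.078 ]
 [0.402  0.1259 0.078 ]
 [0.3881 0.2278 0.078 ]] [0.45157233 0.18644967 0.078     ] [np.float64(0.112), np.float64(0.107), np.float64(0.1173), np.float64(0.1028)]
```

Run:
```python
from h import *
a=cv2.imread('pics/scene0.png'); 
for k,(u,v) in enumerate([(186,80),(190,110),(195,150),(205,175),(214,192), (262,100),(262,150),(263,190)]):
    for z in np.arange(0,.45,.05):
        X=onz('top',u,v,z); p=proj('scene',X)
        q=(int(p[0]),int(p[1]))
        cv2.circle(a,q,1,(0,0,255) if k%2 else (255,0,255),-1)
        if z in(0,): print(k,z,np.round(X,3))
        if abs(z-.2)<1e-6: cv2.circle(a,q,3,(0,255,255),1); print(k,z,np.round(X,3))
    cv2.putText(a,str(k),q,0,.4,(0,0,255),1)
cv2.imwrite('pics/s2.png',cv2.resize(a[20:320,80:380],None,fx=2,fy=2))
```

```text
0 0.0 [0.838 0.171 0.   ]
0 0.2 [0.74  0.135 0.2  ]
1 0.0 [0.745 0.151 0.   ]
1 0.2 [0.662 0.118 0.2  ]
2 0.0 [0.626 0.126 0.   ]
2 0.2 [0.562 0.097 0.2  ]
3 0.0 [0.555 0.092 0.   ]
3 0.2 [0.502 0.069 0.2  ]
4 0.0 [0.508 0.063 0.   ]
4 0.2 [0.463 0.044 0.2  ]
5 0.0 [ 0.788 -0.054  0.   ]
5 0.2 [ 0.698 -0.054  0.2  ]
6 0.0 [ 0.637 -0.062  0.   ]
6 0.2 [ 0.571 -0.061  0.2  ]
7 0.0 [ 0.522 -0.072  0.   ]
7 0.2 [ 0.474 -0.069  0.2  ]
```

View pics/s2.png

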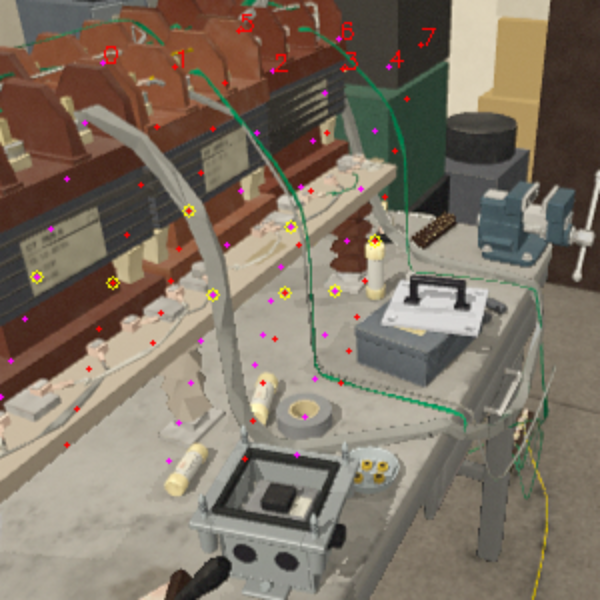

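```bash
cat >> h.py <<'E'
def go(x,y,z,yaw):
    """shift mm and turn in tool axes from measured pose to pose pointing down, tool x at yaw"""
    o=r.get_obs(); A=R.from_rotvec(o['tcp_rot']); 
    M=R.from_euler('z',yaw)*R.from_euler('x',np.pi)
    print('t',round(o['time'],2),'pos',np.round(o['eef_pos'],4),'yaw',np.round(np.arctan2(A.as_matrix()[1,0],A.as_matrix()[0,0]),4),'zax',np.round(A.as_matrix()[:,2],4),'F',np.round(o['wrist_force'],2),'T',np.round(o['ft_torque'],2),'w',round(o['width'],4))
    print('shift mm',np.round(A.inv().apply(np.array([x,y,z])-o['eef_pos'])*1000,1),'turn',np.round((A.inv()*M).as_rotvec(),4))
E
python3 -c "
from h import *
go(.450,-.1998,.20,.191)"
```

```text
t 0.1 pos [ 0.2687 -0.591   0.255 ] yaw 0.4269 zax [-0.0011  0.0021 -1.    ] F [ 1.54 -0.03  0.05] T [ 0.01 -0.03 -0.06] w 0.0855
shift mm [ 327.  -280.9   55.6] turn [-0.0024  0.0004  0.2359]
```

{"api": "move_arm", "payload": {
  "deltas": [
    [[27,-23,0,0,0,0.02,1],[54,-47,0,0,0,0.04,1],[81,-70,0,0,0,0.06,1],[108,-93,5,0,0,0.08,1],[135,-117,10,0,0,0.1,1],[163,-140,15,0,0,0.12,1],[190,-164,20,0,0,0.14,1],[218,-187,25,0,0,0.16,1],[245,-210,30,0,0,0.18,1],[272,-234,36,0,0,0.2,1],[300,-257,45,0,0,0.22,1],[327,-281,55,-0.002,0,0.236,1]]
  ],
  "grip_force": 80
}}

```text
time: 1.1
eef_pos: [0.451, -0.199, 0.2012]
tcp_rot: [3.125, 0.297, 0.002]
wrist_force: [1.0, -0.1, -0.4]
width: 0.0853
```

Run:
```python
from h import *
crop('top',230,150,380,260,5,'pics/t3.png')
crop('scene',230,100,380,220,5,'pics/s3.png')
go(.450,-.1998,.097,.191)
```

```text
t 1.2 pos [ 0.4519 -0.1923  0.1995] yaw 0.2029 zax [-0.0014  0.003  -1.    ] F [-0.33  0.27 -0.16] T [ 0.01  0.03 -0.02] w 0.0853
shift mm [ -3.3   7.3 102.5] turn [-0.0032  0.0008  0.0119]
```

View pics/s3.png

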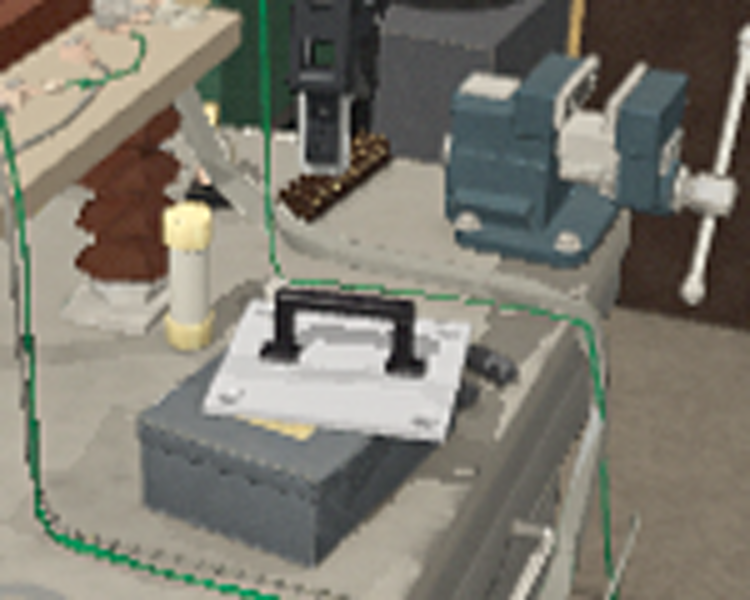

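View pics/t3.png

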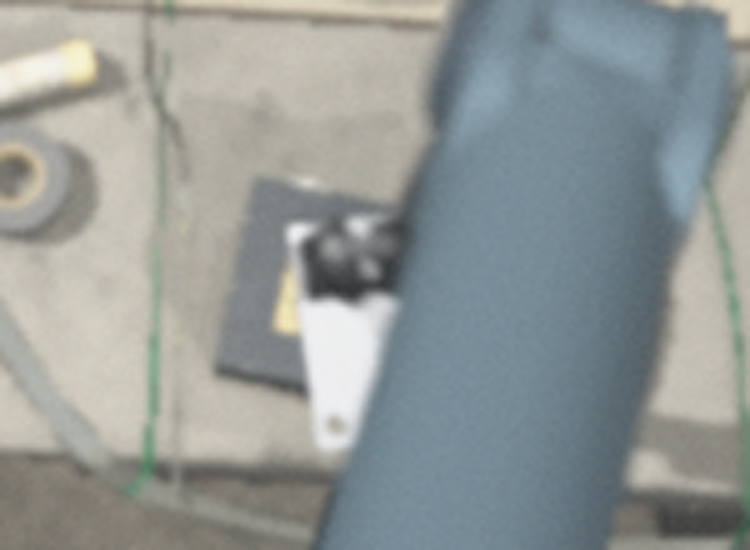

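{"api": "move_arm", "payload": {
  "deltas": [
    [[0,0,10,0,0,0,1],[0,0,20,0,0,0,1],[0,0,30,0,0,0,1],[0,0,40,0,0,0,1],[0,0,40,0,0,0,1],[0,0,40,0,0,0,1]]
  ]
}}

```text
time: 1.7
eef_pos: [0.4492, -0.2012, 0.16]
tcp_rot: [3.127, 0.296, -0.003]
wrist_force: [0.1, -0.2, -0.0]
width: 0.0851
```

Run:
```python
from h import *
im=cams.capture('scene')
go(.450,-.1998,.097,.191)
o=r.get_obs();A=R.from_rotvec(o['tcp_rot']).as_matrix()
im=np.ascontiguousarray(im); print(proj('scene',o['eef_pos']+.025*A[:,2]), proj('scene',[.450,-.1998,.096]))
crop('scene',230,100,380,220,5,'pics/s4.png',im)
```

```text
t 1.75 pos [ 0.4499 -0.2013  0.1608] yaw 0.1892 zax [-3.0e-04 -1.6e-03 -1.0e+00] F [ 0.55 -0.7  -0.14] T [ 0.03 -0.03  0.08] w 0.085
shift mm [ 0.4 -1.5 63.8] turn [ 0.0015  0.0006 -0.0018]
[299.25432375 144.4558391 ] [298.40156402 159.27828044]
```

View pics/s4.png

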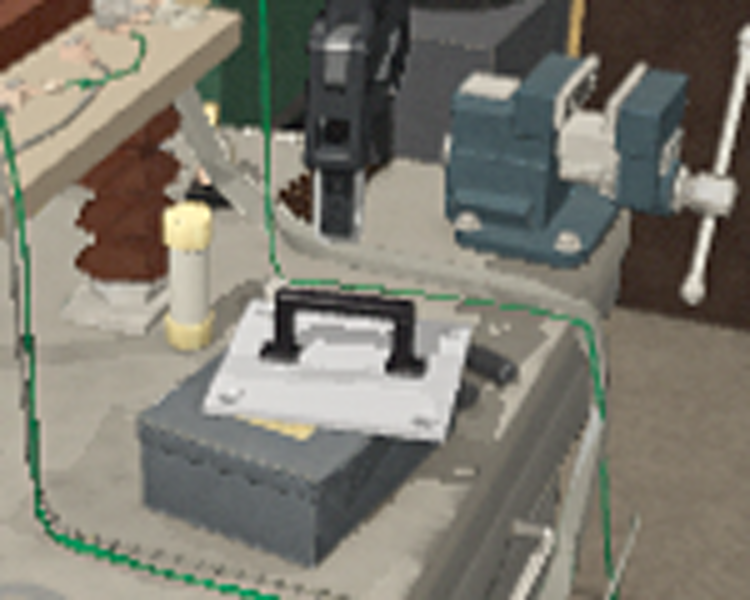

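{"api": "move_arm", "payload": {
  "deltas": [
    [[0,-1,10,0,0,0,1],[0,-1,20,0,0,0,1],[0,-1,30,0,0,0,1],[0,-1,40,0,0,0,1],[0,-1,50,0,0,0,1],[0,-1,57,0,0,0,1],[0,-1,63,0,0,0,1],[0,-1,63,0,0,0,1],[0,-1,63,0,0,0,1]]
  ]
}}

```text
time: 2.5
eef_pos: [0.4501, -0.1996, 0.0978]
tcp_rot: [3.126, 0.299, -0.0]
wrist_force: [0.4, 0.1, -1.6]
width: 0.0851
```

Run:
```python
from h import *
crop('scene',230,100,380,220,5,'pics/s5.png')
go(.450,-.1998,.097,.191)
```

```text
t 2.55 pos [ 0.4505 -0.1998  0.0983] yaw 0.1909 zax [ 9.0e-04 -1.9e-03 -1.0e+00] F [0.17 0.22 0.7 ] T [-0.02 -0.01  0.  ] w 0.0854
shift mm [-0.5 -0.1  1.3] turn [ 0.002  -0.0005 -0.0001]
```

View pics/s5.png

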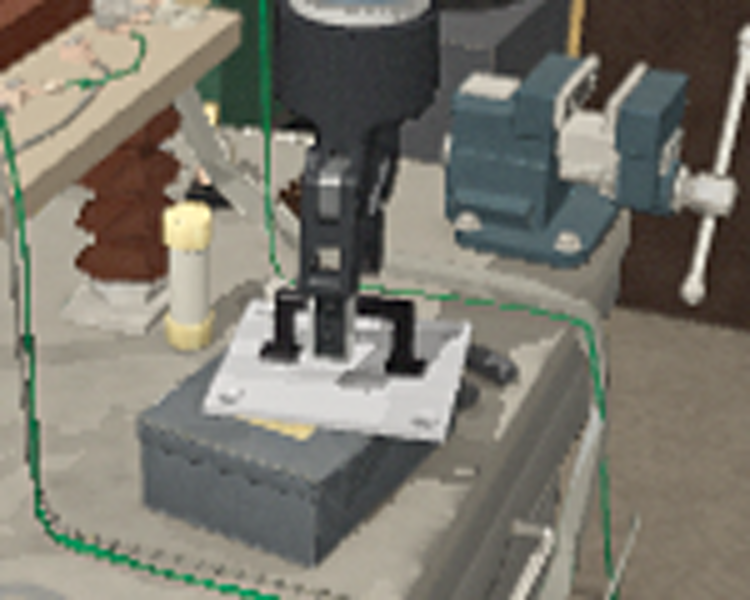

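Fingers straddle the bar, about centred between the posts. Close.

{"api": "move_arm", "payload": {
  "deltas": [
    [[0,0,0,0,0,0,0.4],[0,0,0,0,0,0,-0.2],[0,0,0,0,0,0,-0.6],[0,0,0,0,0,0,-1],[0,0,0,0,0,0,-1],[0,0,0,0,0,0,-1],[0,0,0,0,0,0,-1],[0,0,0,0,0,0,-1],[0,0,0,0,0,0,-1],[0,0,0,0,0,0,-1]]
  ],
  "grip_force": 80
}}

```text
time: 3.38
eef_pos: [0.4504, -0.1998, 0.0987]
tcp_rot: [3.125, 0.299, 0.001]
wrist_force: [-1.7, -0.0, 4.5]
width: 0.0102
```

Run:
```python
from h import *
crop('scene',230,100,380,220,5,'pics/s6.png')
go(.450,-.1998,.097,.191)
```

```text
t 3.43 pos [ 0.4504 -0.1998  0.0986] yaw 0.1907 zax [ 7.e-04 -2.e-03 -1.e+00] F [-1.77 -0.07  5.  ] T [ 0.12  0.33 -0.07] w 0.01
shift mm [-0.4 -0.1  1.6] turn [ 0.0021 -0.0003 -0.0003]
```

View pics/s6.png

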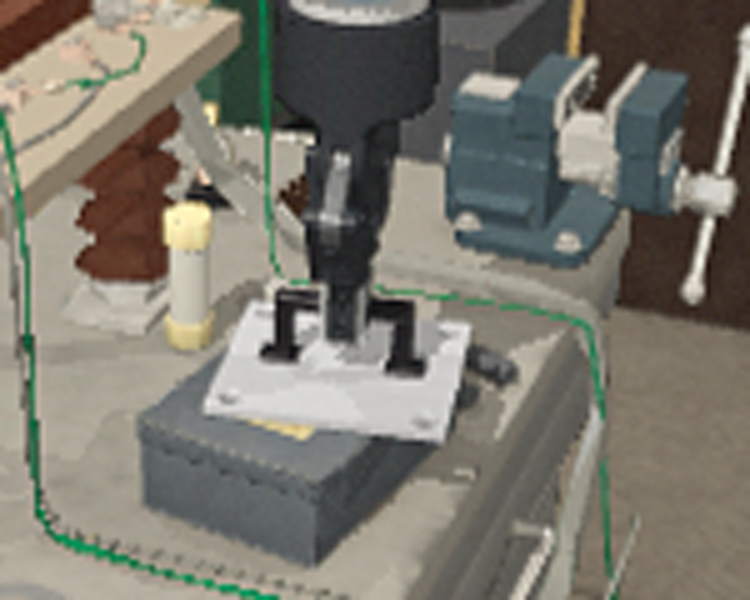

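{"api": "move_arm", "payload": {
  "deltas": [
    [[0,0,-5,0,0,0,-1],[0,0,-12,0,0,0,-1],[0,0,-22,0,0,0,-1],[0,0,-34,0,0,0,-1],[0,0,-46,0,0,0,-1],[0,0,-58,0,0,0,-1],[0,0,-70,0,0,0,-1],[0,0,-82,0,0,0,-1],[0,0,-92,0,0,0,-1],[0,0,-97,0,0,0,-1],[0,0,-100,0,0,0,-1],[0,0,-100,0,0,0,-1]]
  ]
}}

```text
time: 4.43
eef_pos: [0.4505, -0.1997, 0.1989]
tcp_rot: [3.125, 0.299, 0.002]
wrist_force: [-0.1, 0.1, -1.6]
width: 0.0104
```

Run:
```python
from h import *
crop('scene',230,80,380,200,5,'pics/s7.png')
go(.405,-.03,.20,.2)
```

```text
t 4.48 pos [ 0.4501 -0.1995  0.1983] yaw 0.1909 zax [ 6.0e-04 -1.9e-03 -1.0e+00] F [-0.07  0.23 -2.07] T [ 0.02 -0.02 -0.01] w 0.0103
shift mm [ -12.2 -175.    -2.1] turn [ 0.002  -0.0002 -0.0091]
```

View pics/s7.png

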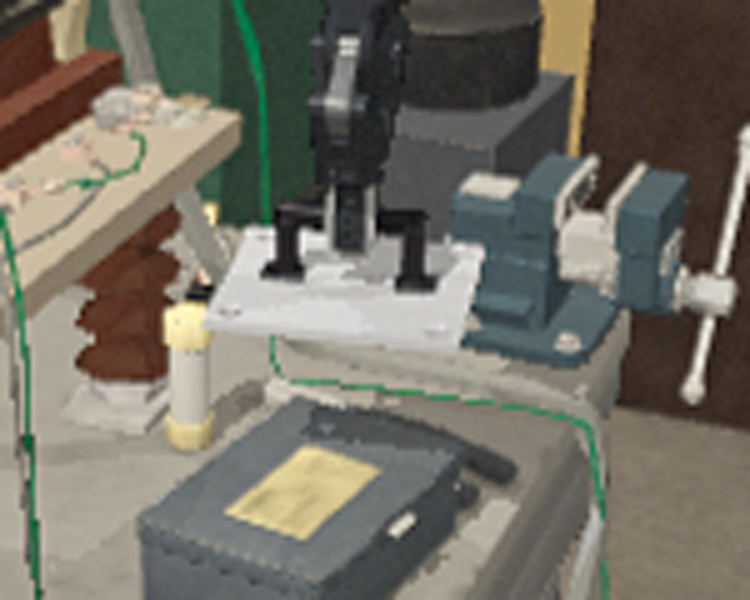

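Run:
```python
from h import *
for p in [(.405,-.03),(.405,.05),(.4515,.1862)]: go(*p,.20,.2)
```

```text
t 4.48 pos [ 0.4501 -0.1995  0.1983] yaw 0.1909 zax [ 6.0e-04 -1.9e-03 -1.0e+00] F [-0.07  0.23 -2.07] T [ 0.02 -0.02 -0.01] w 0.0103
shift mm [ -12.2 -175.    -2.1] turn [ 0.002  -0.0002 -0.0091]
t 4.48 pos [ 0.4501 -0.1995  0.1983] yaw 0.1909 zax [ 6.0e-04 -1.9e-03 -1.0e+00] F [-0.07  0.23 -2.07] T [ 0.02 -0.02 -0.01] w 0.0103
shift mm [   3.  -253.5   -2.2] turn [ 0.002  -0.0002 -0.0091]
t 4.48 pos [ 0.4501 -0.1995  0.1983] yaw 0.1909 zax [ 6.0e-04 -1.9e-03 -1.0e+00] F [-0.07  0.23 -2.07] T [ 0.02 -0.02 -0.01] w 0.0103
shift mm [  74.5 -378.4   -2.5] turn [ 0.002  -0.0002 -0.0091]
```

{"api": "move_arm", "payload": {
  "deltas": [
    [[-1,-12,0,0,0,0,-1],[-2,-30,-1,0,0,0,-1],[-4,-50,-1,0,0,0,-1],[-5,-70,-2,0,0,-0.003,-1],[-7,-92,-2,0,0,-0.003,-1],[-8,-114,-2,0,0,-0.006,-1],[-10,-136,-2,0,0,-0.006,-1],[-11,-158,-2,0,0,-0.009,-1],[-10,-180,-2,0,0,-0.009,-1],[-6,-202,-2,0,0,-0.009,-1],[-2,-224,-2,0,0,-0.009,-1],[2,-245,-2,0,0,-0.009,-1]]
  ]
}}

```text
time: 5.48
eef_pos: [0.4041, 0.0432, 0.199]
tcp_rot: [3.124, 0.315, -0.002]
wrist_force: [0.2, 0.2, -1.7]
width: 0.0103
```

Run:
```python
from h import *
go(.4515,.1862,.20,.2)
```

```text
t 5.48 pos [0.4041 0.0432 0.199 ] yaw 0.2008 zax [-0.0013 -0.0021 -1.    ] F [ 0.21  0.22 -1.67] T [-0.03 -0.02  0.02] w 0.0103
shift mm [  75.  -130.7   -1.4] turn [0.0018 0.0017 0.0008]
```

{"api": "move_arm", "payload": {
  "deltas": [
    [[9,-17,0,0,0,0,-1],[19,-34,0,0,0,0,-1],[29,-50,0,0,0,0,-1],[38,-66,0,0,0,0,-1],[48,-82,0,0,0,0,-1],[56,-98,0,0,0,0,-1],[63,-110,0,0,0,0,-1],[70,-120,0,0.001,0.001,0,-1],[73,-126,0,0.001,0.001,0,-1],[74,-130,0,0.001,0.001,0,-1],[74,-130,0,0.001,0.001,0,-1],[74,-130,0,0.001,0.001,0,-1]]
  ]
}}

```text
time: 6.48
eef_pos: [0.4517, 0.183, 0.1991]
tcp_rot: [3.124, 0.313, -0.0]
wrist_force: [-0.1, 0.0, -2.2]
width: 0.0102
```

Run:
```python
from h import *
im=cams.capture('scene'); it=cams.capture('top')
crop('scene',150,170,290,320,5,'pics/s8.png',im)
crop('top',110,140,260,260,5,'pics/t8.png',it)
go(.4515,.1862,.20,.2)
```

```text
t 6.58 pos [0.452  0.1824 0.1993] yaw 0.1987 zax [ 6.0e-04 -1.7e-03 -1.0e+00] F [ 0.51  0.15 -2.53] T [-0.01 -0.02 -0.02] w 0.0101
shift mm [ 0.2 -3.8 -0.8] turn [ 0.0018 -0.0003 -0.0013]
```

View pics/s8.png

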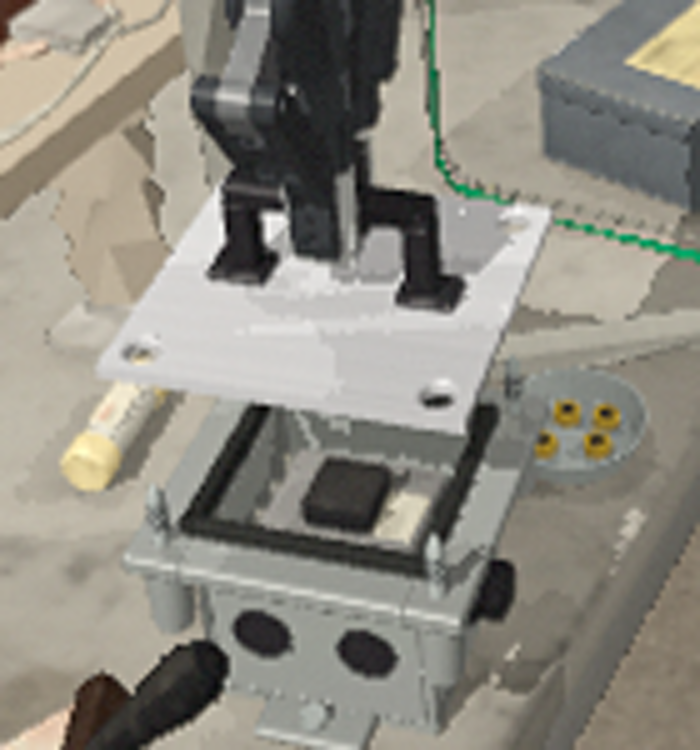

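View pics/t8.png

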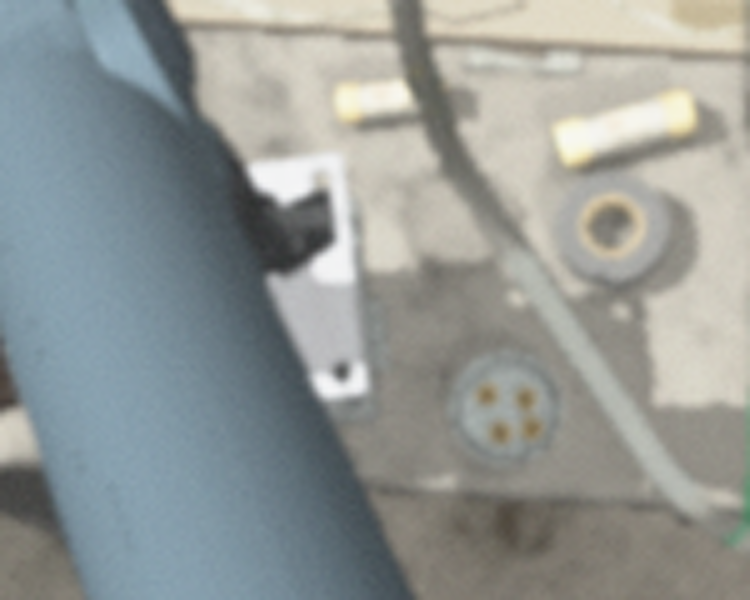

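Run:
```python
from h import *
s=lambda p:(150+(p[0]+.5)/5-.5,170+(p[1]+.5)/5-.5)
H=np.array([onz('scene',*s(p),.1587) for p in [(140,351),(437,395),(520,217)]])
S=np.array([onz('scene',*s(p),.103) for p in [(155,489),(434,537),(512,362)]])
for X in(H,S):
    c=(X[0]+X[2])/2; d=X[0]-X[1]; e=X[2]-X[1]
    print(np.round(X[:,:2],4),'c',np.round(c[:2],4),'L',np.linalg.norm(d).round(4),np.linalg.norm(e).round(4),'yaw from 96',np.arctan2(d[1],d[0]).round(3), 'from 90',(np.arctan2(e[1],e[0])+np.pi/2).round(3))
t=lambda p:(110+(p[0]+.5)/5-.5,140+(p[1]+.5)/5-.5)
print('top hole', [np.round(onz('top',*t(p),.1587),4) for p in [(325,183),(342,371)]])
```

```text
[[0.4898 0.2364]
 [0.3957 0.2169]
 [0.4128 0.125 ]] c [0.4513 0.1807] L 0.0961 0.0935 yaw from 96 0.204 from 90 0.184
[[0.4904 0.2395]
 [0.3974 0.2213]
 [0.4124 0.1355]] c [0.4514 0.1875] L 0.0947 0.0871 yaw from 96 0.193 from 90 0.172
top hole [array([0.5056, 0.147 , 0.1587]), array([0.4136, 0.13  , 0.1587])]
```

{"api": "move_arm", "payload": {
  "deltas": [
    [[0,-2,6,0,0,0,-1],[0,-4,14,0.001,0,0,-1],[0,-4,22,0.001,0,0,-1],[0,-4,30,0.001,0,0,-1],[0,-4,36,0.001,0,0,-1],[0,-4,39,0.001,0,0,-1],[0,-4,40,0.001,0,0,-1],[0,-4,40,0.001,0,0,-1],[0,-4,40,0.001,0,0,-1]]
  ]
}}

```text
time: 7.33
eef_pos: [0.452, 0.1875, 0.1597]
tcp_rot: [-3.126, -0.313, -0.003]
wrist_force: [0.4, 0.7, -1.7]
width: 0.0101
```

Run:
```python
from h import *
im=cams.capture('scene'); it=cams.capture('top')
crop('scene',160,200,270,300,7,'pics/s9.png',im)
crop('top',150,150,210,250,6,'pics/t9.png',it)
go(.4517,.1865,.14,.2)
```

```text
t 7.43 pos [0.4521 0.1876 0.16  ] yaw 0.1998 zax [ 2.2e-03  6.0e-04 -1.0e+00] F [-0.33  0.59 -1.92] T [-0.03  0.01  0.02] w 0.01
shift mm [-0.7  1.  20. ] turn [-0.0002 -0.0023 -0.0002]
```

View pics/s9.png

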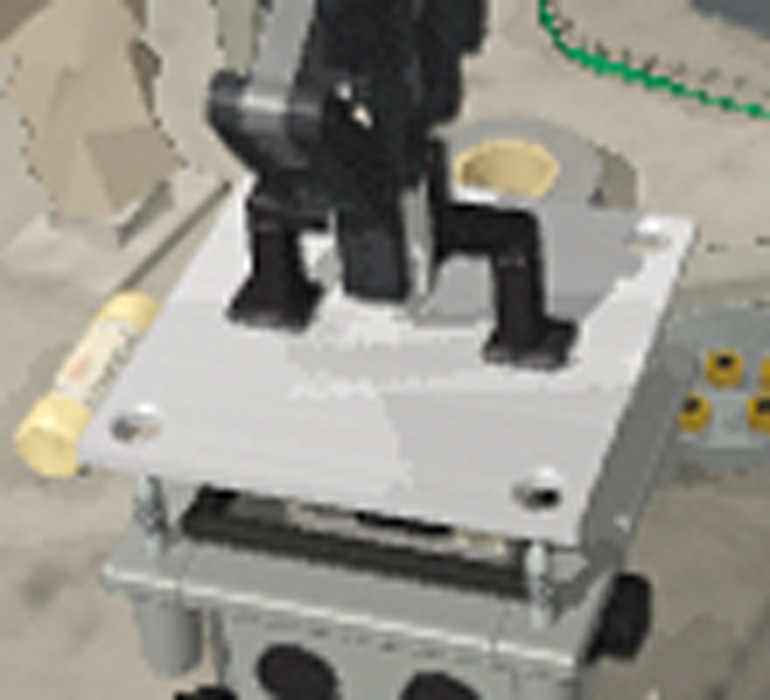

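View pics/t9.png

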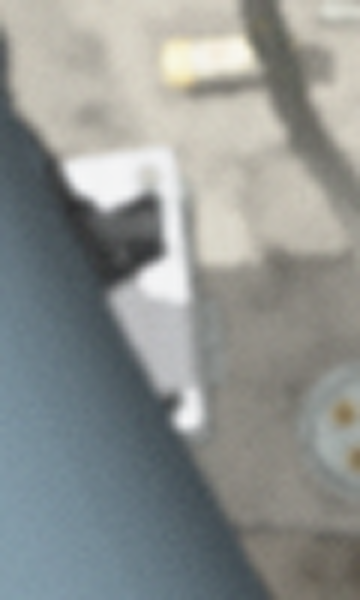

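```bash
cat > ov.py <<'E'
from h import *
import sys
def overlay(src,out,x0,y0,k,box,cov,yawb,yawc,zc):
    a=cv2.imread(src)
    def pt(X):
        p=proj('scene',X); return (int(((p[0]-x0)+.5)*k*8-4),int(((p[1]-y0)+.5)*k*8-4))
    for sx in(-48,48):
        for sy in(-45,45):
            o=R.from_euler('z',yawb).apply([sx/1e3,sy/1e3,0]); b=np.array([*box,0])+o
            cv2.line(a,pt(b+[0,0,.078]),pt(b+[0,0,.103]),(0,0,255),1,cv2.LINE_AA,3)
            o=R.from_euler('z',yawc).apply([sx/1e3,sy/1e3,0]); c=np.array([*cov,0])+o
            th=np.linspace(0,2*np.pi,24)
            for dz,col in((.005,(0,255,0)),(0,(255,128,0))):
                pts=np.array([pt(c+[.0055*np.cos(t),.0055*np.sin(t),zc+dz]) for t in th],np.int32)
                cv2.polylines(a,[pts],True,col,1,cv2.LINE_AA,3)
    cv2.imwrite(out,a)
E
python3 - <<'E'
from ov import *
overlay('pics/s9.png','pics/s9o.png',160,200,7,(.4517,.1865),(.4521,.1876),.2,.2,.1144)
E
```

```text
(no output)
```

View pics/s9o.png

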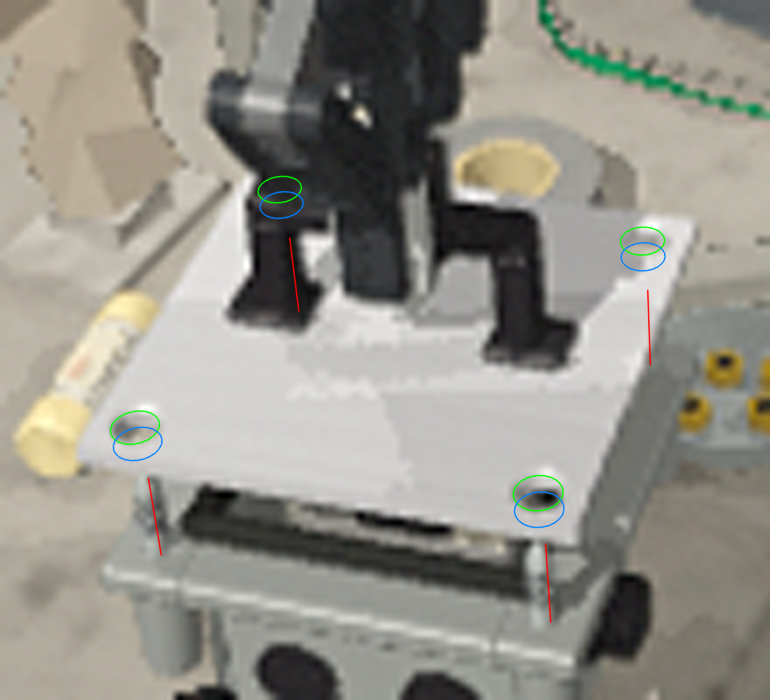

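Run:
```python
from ov import *
a=cv2.imread('pics/scene0.png')
k=16; tiles=[]
from h import proj
box=np.array([.4517,.1865,0])
for sx,sy in((48,45),(48,-45),(-48,-45),(-48,45)):
    b=box+R.from_euler('z',.2).apply([sx/1e3,sy/1e3,0])
    c=proj('scene',b+[0,0,.09]); x0,y0=int(c[0])-12,int(c[1])-14
    t=cv2.resize(a[y0:y0+28,x0:x0+24],None,fx=k,fy=k,interpolation=cv2.INTER_NEAREST)
    pt=lambda X:tuple(int(v) for v in ((proj('scene',X)-[x0,y0]+.5)*k))
    cv2.line(t,pt(b+[0,0,.078]),pt(b+[0,0,.103]),(0,0,255),1)
    tiles.append(t)
cv2.imwrite('pics/studs.png',cv2.resize(np.hstack(tiles),None,fx=.5,fy=.5,interpolation=cv2.INTER_AREA))
```

```text
(no output)
```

View pics/studs.png

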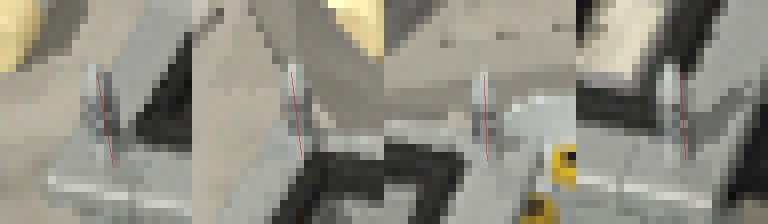

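{"api": "move_arm", "payload": {
  "deltas": [
    [[0,1,1,0,0,0.004,-1],[0,1,3,0,-0.001,0.007,-1],[0,1,5,0,-0.002,0.007,-1],[0,1,7,0,-0.002,0.007,-1],[0,1,7,0,-0.002,0.007,-1],[0,1,7,0,-0.002,0.007,-1]]
  ]
}}

```text
time: 7.93
eef_pos: [0.4517, 0.1863, 0.1523]
tcp_rot: [3.127, 0.303, -0.002]
wrist_force: [-0.4, -0.3, -1.7]
width: 0.0101
```

Run:
```python
from ov import *
im=cams.capture('scene')
crop('scene',160,200,270,300,7,'pics/s10.png',im)
go(.4522,.1863,.14,.193)
o=r.get_obs()['eef_pos']
overlay('pics/s10.png','pics/s10o.png',160,200,7,(.4522,.1863),o[:2],.193,.193,o[2]-.0456)
```

```text
t 7.98 pos [0.4518 0.1864 0.1524] yaw 0.193 zax [-1.1e-03 -1.0e-04 -1.0e+00] F [ 0.42  0.1  -1.15] T [0.04 0.02 0.01] w 0.0102
shift mm [ 0.4  0.2 12.4] turn [-0.0001  0.0011 -0.    ]
```

View pics/s10o.png

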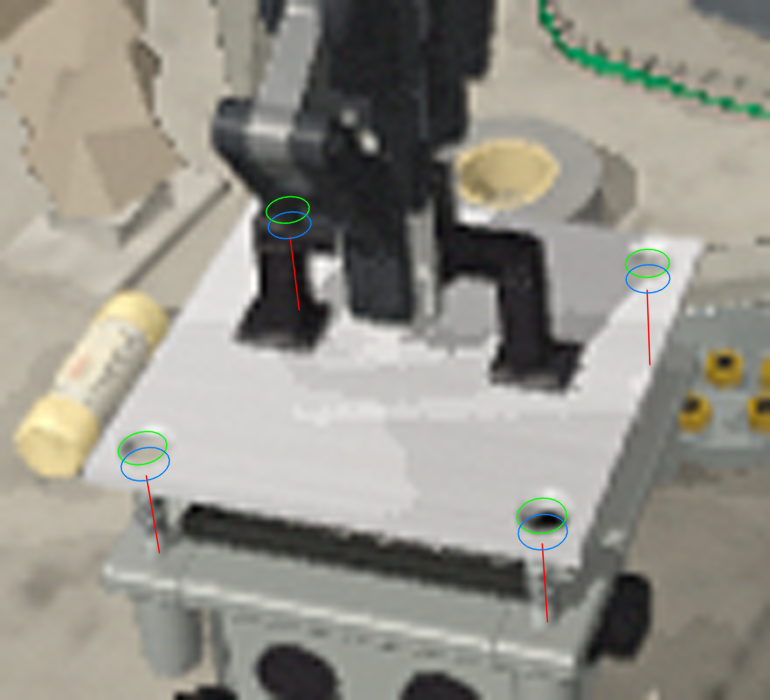

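View pics/s10.png

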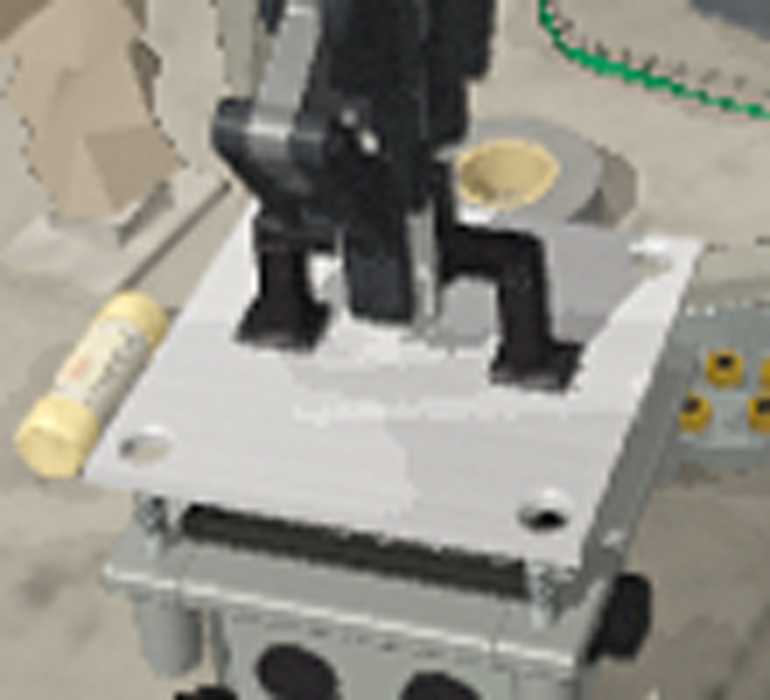

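{"api": "move_arm", "payload": {
  "deltas": [
    [[1,0,1,0,0.001,0,-1],[1,0,2,0,0.001,0,-1],[1,0,3,0,0.001,0,-1],[1,0,4,0,0.001,0,-1],[1,0,5,0,0.001,0,-1],[1,0,6,0,0.001,0,-1],[1,0,6,0,0.001,0,-1],[1,0,6,0,0.001,0,-1]]
  ]
}}

```text
time: 8.65
eef_pos: [0.4528, 0.1866, 0.1465]
tcp_rot: [-3.127, -0.302, 0.0]
wrist_force: [-0.3, 0.5, -3.3]
width: 0.0102
```

Run:
```python
from ov import *
im=cams.capture('scene')
crop('scene',160,200,270,300,7,'pics/s11.png',im)
go(.4526,.1863,.1416,.193)
```

```text
t 8.7 pos [0.4529 0.1866 0.1465] yaw 0.1929 zax [ 2.e-04  1.e-04 -1.e+00] F [-1.1  -0.12 -2.1 ] T [ 0.03  0.02 -0.01] w 0.01
shift mm [-0.3  0.3  4.9] turn [-0.0001 -0.0002 -0.0001]
```

View pics/s11.png

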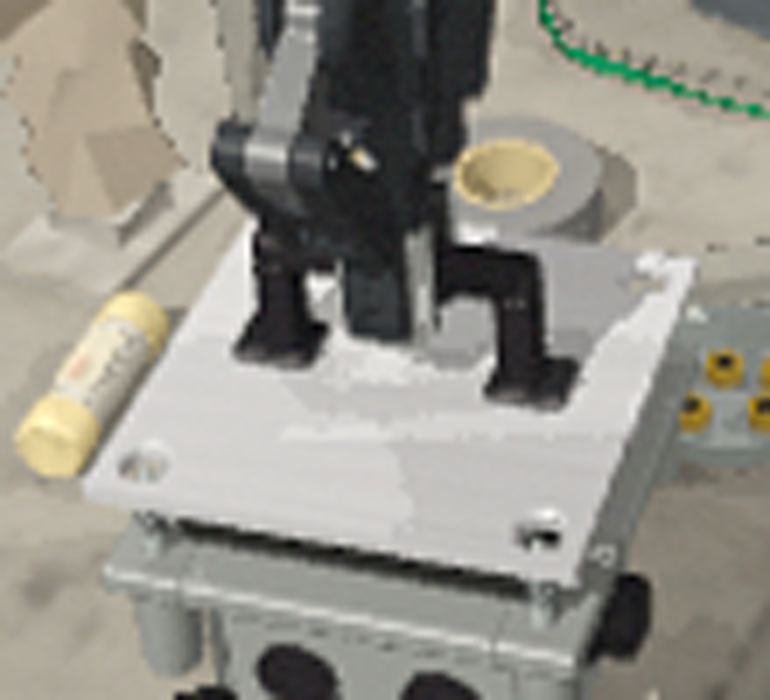

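{"api": "move_arm", "payload": {
  "deltas": [
    [[0,0,1,0,0,0,-1],[0,0,2,0,0,0,-1],[0,0,3,0,0,0,-1],[0,0,4,0,0,0,-1],[0,0,5,0,0,0,-1],[0,0,6,0,0,0,-1],[0,0,7,0,0,0,-1],[0,0,8,0,0,0,-1],[0,0,8,0,0,0,-1],[0,0,8,0,0,0,-1]]
  ]
}}

```text
time: 9.53
eef_pos: [0.4528, 0.1866, 0.1385]
tcp_rot: [-3.127, -0.302, -0.0]
wrist_force: [0.0, -0.8, -1.5]
width: 0.0099
```

Run:
```python
from ov import *
im=cams.capture('scene')
crop('scene',160,200,270,300,7,'pics/s12.png',im)
go(.4526,.1863,.1296,.193)
```

```text
t 9.58 pos [0.4529 0.1866 0.1385] yaw 0.1929 zax [ 2.e-04  1.e-04 -1.e+00] F [-0.17  0.3  -1.97] T [-0.03  0.02 -0.01] w 0.0101
shift mm [-0.4  0.2  8.9] turn [-0.0001 -0.0002 -0.0001]
```

View pics/s12.png

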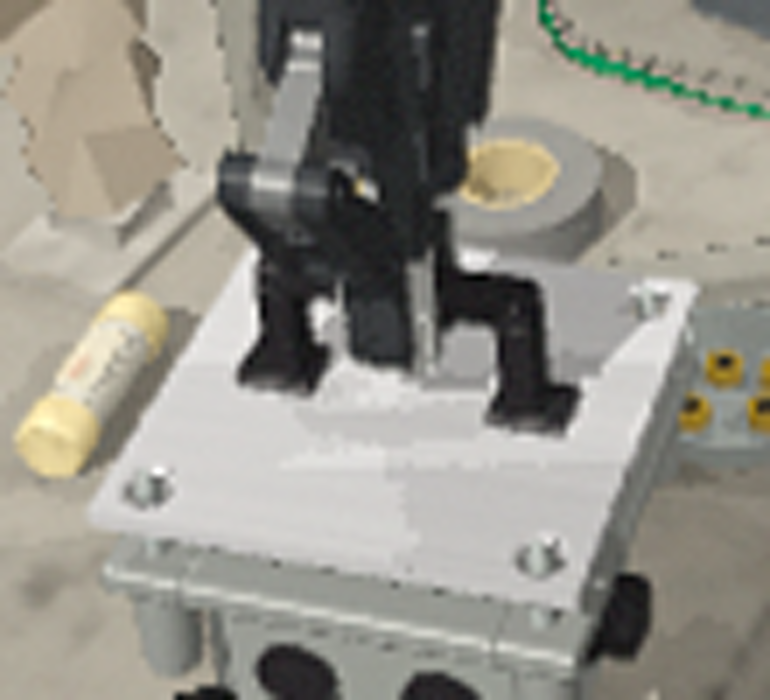

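{"api": "move_arm", "payload": {
  "deltas": [
    [[0,0,1,0,0,0,-1],[0,0,2,0,0,0,-1],[0,0,3,0,0,0,-1],[0,0,4,0,0,0,-1],[0,0,5,0,0,0,-1],[0,0,6,0,0,0,-1],[0,0,7,0,0,0,-1],[0,0,7.5,0,0,0,-1],[0,0,8,0,0,0,-1],[0,0,8,0,0,0,-1]]
  ]
}}

```text
time: 10.42
eef_pos: [0.4528, 0.1866, 0.1304]
tcp_rot: [-3.127, -0.303, -0.0]
wrist_force: [-0.7, 0.1, -2.5]
width: 0.0102
```

Run:
```python
from ov import *
im=cams.capture('scene')
crop('scene',160,200,270,300,7,'pics/s13.png',im)
go(.4526,.1863,.1296,.193)
```

```text
t 10.47 pos [0.4529 0.1866 0.1305] yaw 0.1928 zax [ 1.e-04  1.e-04 -1.e+00] F [-0.73 -0.28 -2.39] T [ 0.02  0.03 -0.01] w 0.0105
shift mm [-0.3  0.2  0.9] turn [-0.     -0.0001 -0.0002]
```

View pics/s13.png

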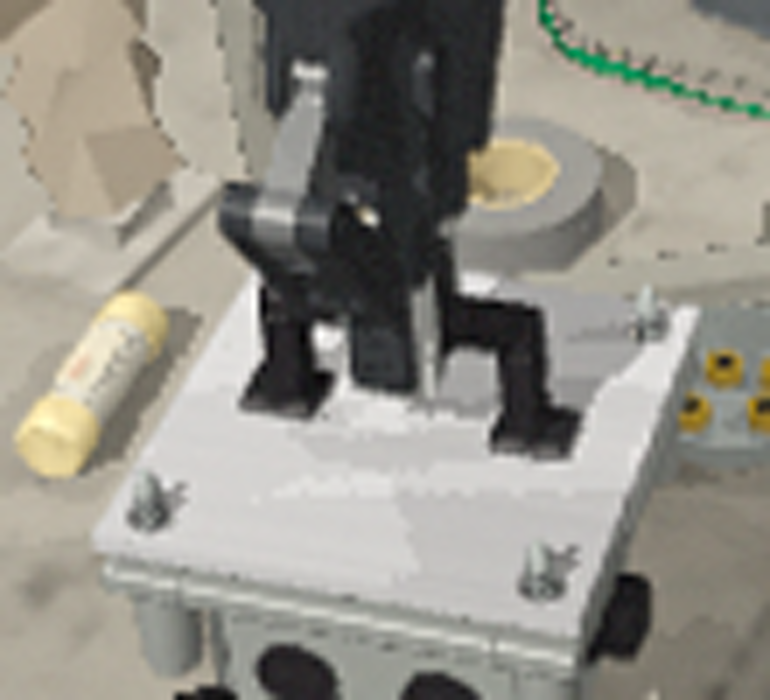

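Studs stand through at (148,500), (540,570) and (648,315) in the crop, and the seal is not touched yet. Next I step down in millimetres.

{"api": "move_arm", "payload": {
  "deltas": [
    [[0,0,0.5,0,0,0,-1],[0,0,1,0,0,0,-1],[0,0,1.5,0,0,0,-1],[0,0,2,0,0,0,-1],[0,0,2,0,0,0,-1],[0,0,2,0,0,0,-1]]
  ]
}}

```text
time: 10.97
eef_pos: [0.453, 0.1867, 0.1289]
tcp_rot: [-3.127, -0.303, -0.001]
wrist_force: [-1.1, -0.5, 2.0]
width: 0.0104
```

Run:
```python
from ov import *
for i in range(3):
    cams.capture('top'); go(.4526,.1863,.1266,.193)
```

```text
t 11.02 pos [0.453  0.1867 0.1289] yaw 0.1929 zax [ 6.e-04  1.e-04 -1.e+00] F [-0.8   0.3   3.02] T [-0.12  0.24 -0.  ] w 0.0103
shift mm [-0.5  0.3  2.3] turn [ 0.     -0.0006 -0.0001]
t 11.07 pos [0.453  0.1867 0.1289] yaw 0.1929 zax [ 6.e-04  1.e-04 -1.e+00] F [-1.23 -0.42  0.79] T [-0.12  0.26  0.04] w 0.0099
shift mm [-0.5  0.3  2.3] turn [-0.     -0.0006 -0.0001]
t 11.12 pos [0.453  0.1867 0.1288] yaw 0.1929 zax [ 6.e-04  1.e-04 -1.e+00] F [-1.1   0.16  2.24] T [-0.08  0.27 -0.05] w 0.0101
shift mm [-0.5  0.3  2.2] turn [-0.     -0.0006 -0.0001]
```

{"api": "move_arm", "payload": {
  "deltas": [
    [[0,0,0.4,0,0,0,-1],[0,0,0.8,0,0,0,-1],[0,0,1.2,0,0,0,-1],[0,0,1.6,0,0,0,-1],[0,0,2,0,0,0,-1],[0,0,2,0,0,0,-1],[0,0,2,0,0,0,-1]]
  ]
}}

```text
time: 11.7
eef_pos: [0.4531, 0.1867, 0.1274]
tcp_rot: [3.127, 0.302, 0.001]
wrist_force: [-2.8, -1.7, 7.4]
width: 0.0101
```

Run:
```python
from ov import *
F=[]
for i in range(6):
    cams.capture('top'); F.append(r.get_obs()['wrist_force'])
print(np.mean(F,0),np.std(F,0)); go(.4526,.1863,.1266,.193)
```

```text
[-2.6198753  -1.14267241  7.35482718] [0.2512275  0.48069739 0.47831445]
t 12.0 pos [0.4531 0.1868 0.1274] yaw 0.1929 zax [ 5.e-04 -3.e-04 -1.e+00] F [-2.65 -1.05  7.07] T [-0.29  0.63 -0.04] w 0.0102
shift mm [-0.6  0.4  0.8] turn [ 0.0004 -0.0005 -0.0001]
```

{"api": "move_arm", "payload": {
  "deltas": [
    [[0,0,0.4,0,0,0,-1],[0,0,0.7,0,0,0,-1],[0,0,0.7,0,0,0,-1],[0,0,0.7,0,0,0,-1],[0,0,0.7,0,0,0,-1],[0,0,0.7,0,0,0,-1],[0,0,0.7,0,0,0,-1],[0,0,0.7,0,0,0,-1],[0,0,0.7,0,0,0,-1],[0,0,0.7,0,0,0,-1],[0,0,0.7,0,0,0,-1],[0,0,0.7,0,0,0,-1]]
  ]
}}

```text
time: 13.0
eef_pos: [0.4531, 0.1867, 0.1269]
tcp_rot: [3.126, 0.302, 0.001]
wrist_force: [-3.9, -2.0, 10.2]
width: 0.0101
```

{"api": "move_arm", "payload": {
  "deltas": [
    [[0,0,0,0,0,0,-1],[0,0,0,0,0,0,-1],[0,0,0,0,0,0,-1],[0,0,0,0,0,0,-1],[0,0,0,0,0,0,-1],[0,0,0,0,0,0,-1],[0,0,0,0,0,0,-1],[0,0,0,0,0,0,-1],[0,0,0,0,0,0,-1],[0,0,0,0,0,0,-1],[0,0,0,0,0,0,-1],[0,0,0,0,0,0,-1]]
  ]
}}

```text
time: 14.0
eef_pos: [0.4531, 0.1868, 0.1269]
tcp_rot: [3.126, 0.302, 0.001]
wrist_force: [-4.1, -1.2, 9.4]
width: 0.0103
```

Run:
```python
from ov import *
F=[]
im=cams.capture('scene')
for i in range(8):
    it=cams.capture('top'); F.append(r.get_obs()['wrist_force'])
print(np.mean(F,0),np.std(F,0)); go(.4526,.1863,.1266,.193)
crop('scene',160,200,270,300,7,'pics/s14.png',im); crop('top',150,140,380,260,3,'pics/t14.png',it)
```

```text
[-3.57501368 -1.36500923  9.33352942] [0.5470117  0.40930781 0.41455334]
t 14.45 pos [0.4531 0.1867 0.1269] yaw 0.1928 zax [ 5.e-04 -5.e-04 -1.e+00] F [-3.39 -1.07  9.15] T [-0.35  0.77  0.02] w 0.0104
shift mm [-0.6  0.3  0.3] turn [ 0.0006 -0.0004 -0.0002]
```

View pics/s14.png

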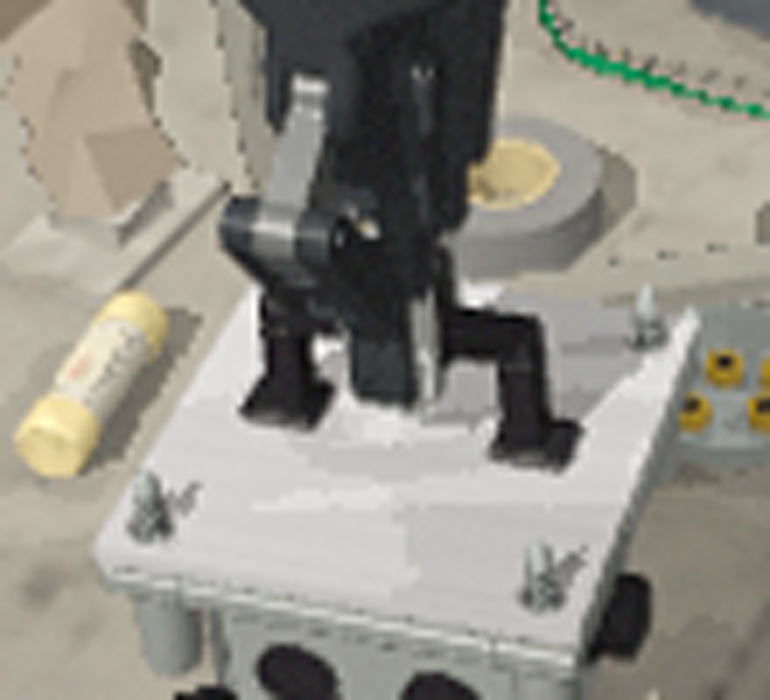

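View pics/t14.png

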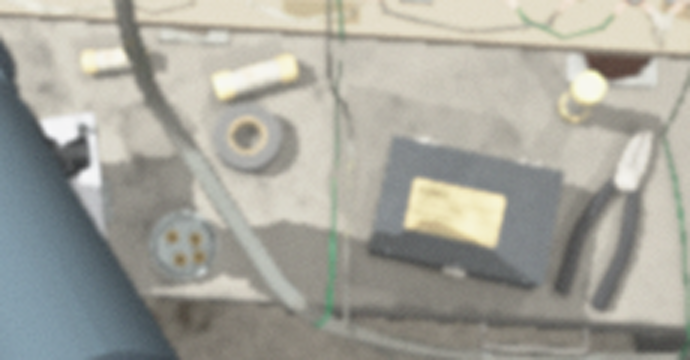

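```bash
python3 -c "
from station import r
print(r.close_job())"
```

```text
the job is handed in; nothing more can be done
None
```

The cover is on the four studs and pressed onto the seal, and the gripper is still holding and pressing it; I handed the job in at about 14.5 s. No verdict was reported.

**Push:** the wrist showed 9.3 N up (±0.4) and steady for over 1.5 s. Adding the cover's 2.2 N weight gives about 11.5 N on the seal. The tool is 3.0 mm below where the seal was first touched, which at 4 N per mm would be about 12 N, so the two agree.

**Fit:** three studs are visible coming through the holes, with the cover centred to about 1 mm. The fourth stud is hidden behind the handle and gripper, so I did not see it. The tool is vertical within 0.001 rad, and its heading agrees with the box's to about 0.01 rad.

**Bystanders:** the dish, tape and pliers look unmoved in the top view; I did not measure their positions again.

**What did not fit cleanly:** a sideways force of about 3.6 N built up as I pressed, from seal friction or a light touch on a stud. I left it alone because it was steady. My estimates of the box centre also differed by 1 to 2 mm, so I set the final position from where the holes sat over the studs in the picture.

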